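# Hang the glaze sample and hold a square pot in the painting jig

### The arm

A 6-joint arm with a two-finger parallel gripper is mounted at the origin on the work surface. World frame = base frame: x ahead of the robot, y to its left, z up, the work surface at z = 0. Lengths are in m, angles in degrees, forces in N, time in s.
With the tool pointing down it reaches from about 0.3 to 0.75 m from the base axis. Payload 8.5 kg.
Tool frame: the origin (TCP) lies on the centre line of the jaws, within the pads' length; the fingertips stand 11 mm ahead of it and the grasp point (between the pads) lies 8 mm behind it; z points along the fingers, y is the line along which they close (so a half turn about z gives the same grasp; the last joint's range is limited). The gripper opens to 85 mm and grips with 20 to 120 N. Pads are 22 mm wide; open, the fingers measure 114 mm over their backs; the gripper's body (76 mm by 85 mm) begins 54 mm behind the grasp point. The pads swing forward as they close: fully open they stand 13 mm farther back than shut.
Start: joints at [-87.852, 21.807, 74.336, -0, 83.858, -12.336], TCP at [0.138, -0.533, 0.242] pointing down, gripper open.
Joint ranges: [-178.18, 178.18], [-50.72, 133.34], [12.68, 142.11], [-81.47, 261.47], [9.98, 163.14], [-165.26, 165.26]. Speed limits (degrees/s): [136.94, 136.94, 180, 180, 180, 180].

### API

Orientations are given as a 3x3 rotation matrix whose columns are the frame's x, y, z axes.
In Python, from rig import env, cams, observe gives the robot as it stands (env), with the cameras (cams) and the readings as plain functions.
- The arm moves only by the shell command python3 nudge.py 'ROWS' [FORCE]. ROWS is a JSON list of rows, 1 to 10 of them, each an object with the fields tx, ty, tz (the shift in m), yaw (a turn about the tool's z in degrees), jaw (the finger opening in m); a field left out counts as zero (the opening has to be given); each row shifts and turns the commanded pose from where the row before left it, along the tool's axes as they then stand; what a row does not reach is not made up. A row lasts 1/10 s, in which the tool goes at most 0.05 m and 8.59 degrees, less where a joint would pass 70% of its speed; a pose out of reach is approached as far as the arm can. The fingers move at their own pace and stop on an object; FORCE is the grip in N (left out, the last holds). Time passes only in rows, so rows that do not move let the fingers close. It prints the time, the measured TCP pose, the force, the opening and the grip force at its end. Input that does not fit is refused with a message, and nothing moves.
- observe(): the state, without advancing time (a new reading comes with each control period).
- cams.get_image(name): name is "scene" or "top"; returns a dict with "pixels" (400x640x3 uint8, red, green, blue), "K" (3x3 intrinsics, pixels), "extrinsics" (4x4, takes a point from world to camera coordinates). Camera axes: x right, y down, z forward; pixel columns grow to the right and rows downward; lengths in m; the calibration is good to about 2 mm. A picture is of the moment at which its call begins. There is no depth.
- env.close_job(): hands the job in; it is judged then, once.
The state is a dict: "time_s": time; "q": joint angles; "qvel": joint speeds; "joint_efforts": joint torques, N m; "position": TCP position; "tool_rot": TCP orientation; "ft_force": force on the tool from outside, world axes, zero at the start; "wrist_torque": the same for the moment, N m; "grip_width": finger opening in m; "gripper_force": force on a finger pad.
Only numpy, scipy, OpenCV 4.12 (cv2) and the standard library are available. Lean on these libraries where they do the work, as an engineer would, in place of code of your own. Each camera call takes 0.05 s, during which the arm holds its last target. There are 200 camera calls.

### The job

Get this pot ready for painting: take the blue glaze sample off its low stand by its yellow tab, hook it over the steel rail near the blue-capped end, slide it along the rail, still hooked, to the red mark, and let it hang there for the painter to match. Then set the square terracotta pot upright on the painting jig and press it home into the corner, flush against both dark wooden stops at once. Finish while still holding it firmly against both stops, do not let go, and leave the cup, jar and bowl where they stand.

Things in the scene. Friction and masses are not known exactly. Their poses are not given: they have to be found in the camera images.
- hanger: Rigid glaze sample, 120 g: saddle with steel V-roof, a blue tile 50 wide, 50 tall, 6 thick down each side (22 mm free between, 35 over all), yellow tab on top. Origin: on the bar's axis when seated; y along the bar, z up. Tiles reach 52 below the origin; tab 10 thick (x), 26 wide (y), from 12 to 51 above it. Symmetric: either way round. Lift over 65 mm to clear a bar.
- stand: Fixed low stand where the hanger waits, near the middle of a round brass bar 10 mm thick, 140 long along the stand's y axis, bar axis 95 above the table, carried by posts 64 each side of the middle. Wooden foot 90 x 160 x 12. Origin: centre of the foot's underside. The hanger's y axis lies along this y axis.
- rail: Fixed sample rail: round steel bar 10 mm thick, 300 long along the rail's y axis, bar axis 140 above the table, on two thin posts 140 each side of the middle that do not rise above the bar. Blue cap at its +y end, black cap at its -y end (caps 18 mm across); the bar is free between the posts. Origin: on the table under the bar's middle.
- rail_mark (a point): Middle of the red tape band (16 mm wide) on the steel rail, on the bar's axis, 50 mm from the black-capped post. Axes as the rail's: y along the bar towards the blue cap, z up.
- rail_start (a point): Place near the blue cap where the hanger is hooked on: on the bar's axis, 50 mm from the blue-capped post, 180 mm from the red mark. Axes as the rail's.
- pot: Square terracotta bisque pot with a white band, about 0.26 kg: 56 x 56 mm outside, 80 mm tall, open top, walls 6 mm. Rigid. Origin: centre of its underside; z up, x and y square to its faces. Any of its faces may go against either stop.
- jig: Fixed painting jig: grey laminate board 180 x 180 x 12 mm (x, y, z), lying on the table. Origin: centre of its underside. On it stand the two dark stops, one along its +x (far) edge and one along its -y (right) edge.
- stop_far: Dark wooden stop along the jig's +x edge, part of the fixed jig: 16 mm thick, 180 mm long, 22 mm tall above the board (its top 34 mm above the table). Rigid. Origin: centre of its underside, on the board.
- stop_right: Dark wooden stop along the jig's -y edge, part of the fixed jig: 16 mm thick, 164 mm long, 22 mm tall above the board. Rigid. Origin: centre of its underside, on the board.
- jig_corner (a point): Inner corner where the faces of the two stops meet, at the board's top, 12 mm above the table. Axes as the jig's: the far stop's face is this frame's plane x = 0, the right stop's face is y = 0; a pot home in the corner has its centre 28 mm to -x and 28 mm to +y of it.
- cup: White cup, 72 mm across, 85 mm tall; bystander. Origin: centre of its underside.
- jar: Amber glaze jar with a yellow lid, 64 mm across, 80 mm tall; bystander. Origin: centre of its underside.
- bowl: White bowl, 120 mm across, 55 mm tall; bystander. Origin: centre of its underside.

How it is judged:
By the outcome, as a careful person would: the job done as asked, in the order asked, and still so for the second after the job is handed in, while the arm keeps its last pose, push and grip.
It also fails if it takes over 61 s, if anything falls off the work surface, if the arm or the gripper's body presses on something with over 40 N, if the wrist force passes 120 N, or if a joint passes its speed limit or range.

## Working session

There is one attempt and no reset: what is moved stays moved. The work goes in short steps, Python scripts to look and compute and a shell command to move; the robot and the scene stay as the last step left them, time stands still between calls to the robot, and variables do not carry over. Pictures are saved under pics/ and viewed, at most 13 in all, crops included, and the job is handed in when it is done.

```bash
ls; mkdir -p pics
python3 - <<'E'
from rig import env, cams, observe
import cv2, numpy as np, pickle
d={}
for n in("scene","top"):
    im=cams.get_image(n); d[n]=im
    cv2.imwrite(f"pics/{n}0.png",im["pixels"][:,:,::-1]); print(n,im["K"].tolist(),np.round(im["extrinsics"],4).tolist())
pickle.dump(d,open("im0.pkl","wb"))
s=observe(); print(s["time_s"],s["position"],np.round(s["tool_rot"],3).tolist(),s["ft_force"],s["grip_width"])
E
```

```text
nudge.py
pics
rig.py
scene [[387.6203717042127, 0.0, 324.2144085596138], [0.0, 387.6203717042127, 203.24321069127345], [0.0, 0.0, 1.0]] [[-0.5602, 0.8283, -0.0069, 0.3314], [0.4548, 0.3006, -0.8383, -0.155], [-0.6923, -0.4728, -0.5451, 1.3205], [0.0, 0.0, 0.0, 1.0]]
top [[455.8044842130739, 0.0, 320.65440992872834], [0.0, 455.8044842130739, 197.67474074509468], [0.0, 0.0, 1.0]] [[0.0157, -0.9998, 0.013, -0.0311], [-0.9917, -0.0172, -0.1273, 0.5802], [0.1275, -0.0109, -0.9918, 1.2497], [0.0, 0.0, 0.0, 1.0]]
0.1 [ 0.13755893 -0.53225258  0.24177847] [[0.968, 0.25, -0.0], [0.25, -0.968, 0.001], [0.0, -0.001, -1.0]] [ 0.09562674  0.35820117 -0.69725018] 0.08550253649872835
```

View pics/scene0.png

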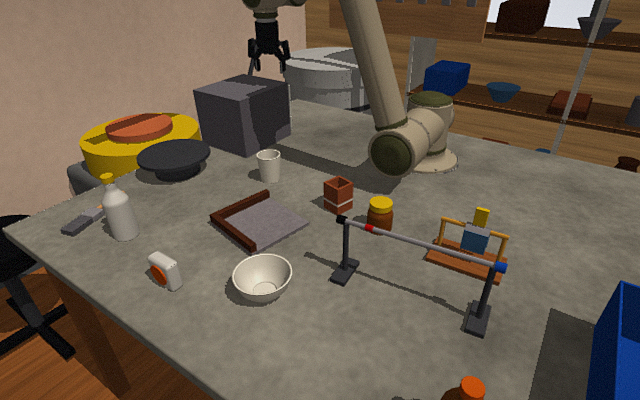

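View pics/top0.png

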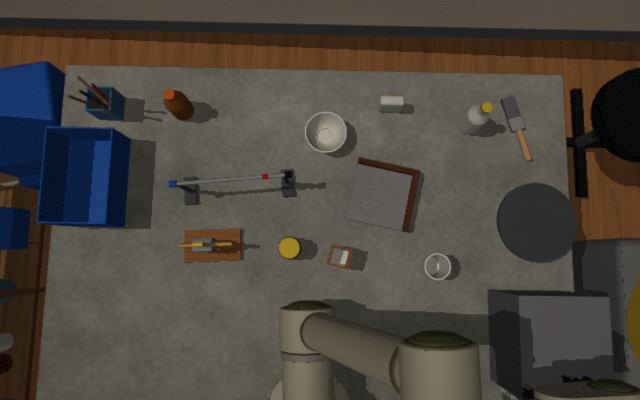

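The scene view shows the hanger's tab at about (482,217), the rail from its black cap at (342,219) past the red mark at (369,228) to its blue cap at (501,267), the pot at (338,195) and the jig at (260,220). The top view shows the hanger at (204,245), the blue cap at (172,184), the red mark at (265,177), the pot at (340,257) and the jig at (383,195). Next I'll measure these with masks.

```bash
cat > h.py <<'E'
import numpy as np, cv2, pickle
def ray(im,uv):
    E=im["extrinsics"];R=E[:3,:3];o=-R.T@E[:3,3]
    d=R.T@np.linalg.inv(im["K"])@np.array([uv[0],uv[1],1.]);return o,d/np.linalg.norm(d)
def onz(im,uv,z):
    o,d=ray(im,uv);return o+d*(z-o[2])/d[2]
def tri(a,ua,b,ub):
    A=np.zeros((3,3));B=np.zeros(3)
    for im,u in((a,ua),(b,ub)):
        o,d=ray(im,u);P=np.eye(3)-np.outer(d,d);A+=P;B+=P@o
    return np.linalg.solve(A,B)
def proj(im,p):
    c=im["extrinsics"][:3,:3]@p+im["extrinsics"][:3,3];q=im["K"]@c;return q[:2]/q[2]
def blobs(im,lo,hi,box,amin=6):
    x0,y0,x1,y1=box
    hsv=cv2.cvtColor(np.ascontiguousarray(im["pixels"][y0:y1,x0:x1]),cv2.COLOR_RGB2HSV)
    m=cv2.inRange(hsv,lo,hi);n,l,s,c=cv2.connectedComponentsWithStats(m)
    return [(int(s[i,4]),(c[i]+[x0,y0]).round(2).tolist(),cv2.minAreaRect(np.argwhere(l==i)[:,::-1].astype(np.float32)+np.float32([x0,y0]))) for i in range(1,n) if s[i,4]>=amin]
E
python3 - <<'E'
from h import *
d=pickle.load(open("im0.pkl","rb"));S,T=d["scene"],d["top"]
def show(t,*a):
    print(t)
    for b in blobs(*a): print("  ",b[0],b[1],np.round(b[2][0],1),np.round(b[2][1],1),round(b[2][2],1))
show("red T",T,(0,150,90),(6,255,255),(200,160,310,200))
show("red S",S,(0,170,90),(6,255,255),(350,210,400,250))
show("blue T",T,(100,150,80),(125,255,255),(140,165,200,205))
show("blue S",S,(100,150,80),(125,255,255),(490,255,515,280))
show("yel T",T,(20,120,90),(35,255,255),(170,220,320,270))
show("yel S",S,(22,150,100),(35,255,255),(355,190,500,240))
show("tile T",T,(95,50,50),(125,255,255),(180,225,235,265))
show("tile S",S,(95,50,40),(125,255,255),(450,210,500,260))
a=T["pixels"][:,:,::-1]
cv2.imwrite("pics/tc1.png",cv2.resize(a[225:270,170:245],None,fx=10,fy=10,interpolation=cv2.INTER_NEAREST))
cv2.imwrite("pics/tc2.png",cv2.resize(a[150:275,320:425],None,fx=4.8,fy=4.8,interpolation=cv2.INTER_NEAREST))
b=S["pixels"][:,:,::-1]
c1=cv2.resize(b[195:285,415:515],None,fx=5,fy=5,interpolation=cv2.INTER_NEAREST)
cv2.imwrite("pics/sc1.png",c1)
cv2.imwrite("pics/sc2.png",cv2.resize(b[170:255,205:360],None,fx=5,fy=5,interpolation=cv2.INTER_NEAREST))
E
```

```text
red T
   27 [264.59, 175.93] [264.5 176. ] [4. 5.] 90.0
red S
   31 [368.65, 226.23] [368.8 226.4] [8.  4.9] 14.0
blue T
   38 [171.84, 183.68] [172.  183.5] [5. 6.] 90.0
blue S
   90 [500.47, 265.6] [500.5 265.6] [11.4  7.9] 18.4
yel T
   359 [288.82, 247.49] [289.  247.5] [21. 20.] 90.0
   49 [197.14, 244.08] [197. 244.] [ 4. 10.] 90.0
yel S
   301 [381.44, 203.65] [381.  204.5] [17. 22.] 90.0
   36 [482.86, 209.08] [483.  209.1] [12.6  2.7] 14.0
   7 [480.71, 213.0] [480.8 212.8] [1.5 4.1] 76.0
   29 [485.0, 220.38] [484.7 219.2] [ 4.4 13.6] 14.0
tile T
tile S
   467 [473.8, 241.79] [473.7 242. ] [25.8 18.6] 16.7
```

View pics/tc1.png

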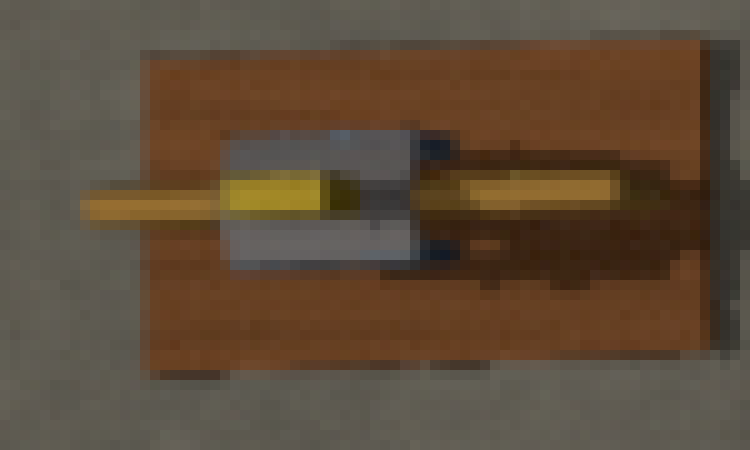

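View pics/tc2.png

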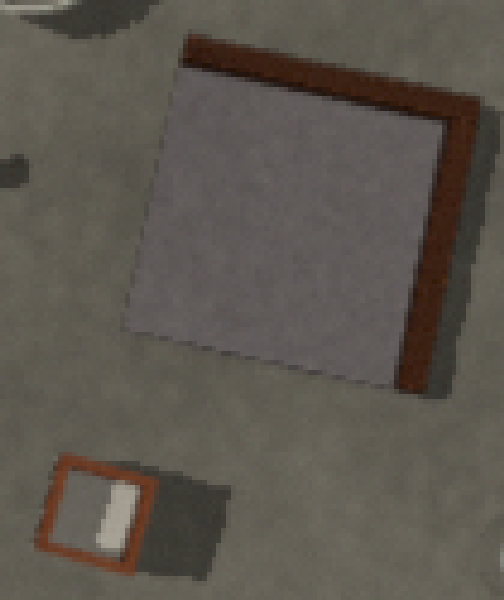

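The hanger crop shows the tab top at columns 192–202.5 and rows 242–246.5, the saddle roof at columns 192–211.5, and the foot at columns 184–240. In the second crop the pot rim's corners are near (332,245), (352.5,249), (348,269.5) and (327.5,264). The stops' outer top corners are near (359,157), (420,170.5) and (408.5,232).

```bash
cat > m.py <<'E'
from h import *
d=pickle.load(open("im0.pkl","rb"));S,T=d["scene"],d["top"]
r=lambda v:np.round(v,4)
print("cam",r(ray(T,(0,0))[0]),r(ray(S,(0,0))[0]))
red=tri(T,(264.6,176.0),S,(368.65,226.4));print("red tri",r(red),"T z.14",r(onz(T,(264.6,175.9),.142)),"S",r(onz(S,(368.65,226.2),.142)))
bl=onz(T,(171.84,183.5),.144);print("blue T",r(bl),"S",r(onz(S,(500.47,265.6),.142)), "tri",r(tri(T,(171.84,183.7),S,(500.47,265.6))))
# steel bar centre per column (bright) in top between cap and mark
g=cv2.cvtColor(T["pixels"],cv2.COLOR_RGB2HSV)
P=[]
for c in range(180,282):
    col=T["pixels"][165:195,c].astype(float).sum(1); w=np.clip(col-np.median(col)-40,0,None)
    if w.sum()>60:P.append(onz(T,(c,165+(w*np.arange(30)).sum()/w.sum()),.143)[:2])
P=np.array(P);
f=np.polyfit(P[:,1],P[:,0],1);res=P[:,0]-np.polyval(f,P[:,1]);k=abs(res)<.003;f=np.polyfit(P[k,1],P[k,0],1)
print("bar n",k.sum(),"x=a*y+b",f,"yaw",np.degrees(np.arctan(-f[0])),"std",res[k].std(),"x at red y",np.polyval(f,red[1]))
# tab
print("tab top T",r(onz(T,(197.0,244.0),.146)),"roof centre T",r(onz(T,(201.5,244.8),.105)),"S top",r(onz(S,(482.86,209.08),.146)))
hs=blobs(T,(5,110,60),(18,255,140),(180,222,245,268),400)
for b in hs: print("foot",b[0],b[2], r(onz(T,b[2][0],.012)))
# pot rim
hs=cv2.inRange(g[235:280,318:362],(3,90,60),(18,255,255))
c=max(cv2.findContours(hs,cv2.RETR_EXTERNAL,cv2.CHAIN_APPROX_NONE)[0],key=len)[:,0].astype(float)+[318,235]
W=np.array([onz(T,u,.08)[:2] for u in c],np.float32);print("pot",cv2.minAreaRect(W))
# jig
m=cv2.inRange(g[150:240,350:425],(0,100,25),(15,255,140));
E=[];R=[]
for x in range(361-350,417-350):
    y=np.flatnonzero(m[:,x]); 
    if len(y):E.append(onz(T,(x+350,y[0]+150-.5),.034)[:2])
for yy in range(174-150,228-150):
    x=np.flatnonzero(m[yy]); 
    if len(x):R.append(onz(T,(x[-1]+350+.5,yy+150),.034)[:2])
L=[cv2.fitLine(np.array(a,np.float32),cv2.DIST_HUBER,0,.001,.001).ravel() for a in(E,R)]
for l in L:print("line",r(l),"ang",np.degrees(np.arctan2(l[1],l[0])))
A=np.array([L[0][:2],-L[1][:2]]).T;t=np.linalg.solve(A,L[1][2:]-L[0][2:]);C=L[0][2:]+t[0]*L[0][:2];print("outer corner",r(C))
E
python3 m.py
```

```text
cam [ 0.4165 -0.0075  1.3137] [1.1704 0.3964 0.5922]
red tri [0.6214 0.1259 0.1437] T z.14 [0.6217 0.1264 0.142 ] S [0.6189 0.1242 0.142 ]
blue T [0.5972 0.3651 0.144 ] S [0.5945 0.3649 0.142 ] tri [0.5967 0.3651 0.1437]
bar n 13 x=a*y+b [-0.12979813  0.64403546] yaw 7.395537894129176 std 0.0010344754781700582 x at red y 0.627693029444498
tab top T [0.4425 0.292  0.146 ] roof centre T [0.4415 0.2906 0.105 ] S top [0.4423 0.2935 0.146 ]
foot 1330 ((210.34278869628906, 245.241455078125), (31.583566665649414, 60.54169464111328), 87.75425720214844) [0.4426 0.2885 0.012 ]
pot ((0.4172884523868561, -0.074555404484272), (0.0582684651017189, 0.0572388619184494), 74.70972442626953)
line [ 0.2012  0.9796  0.6835 -0.2143] ang 78.395325
line [ 0.9794 -0.2019  0.5777 -0.2864] ang -11.648093
outer corner [ 0.665  -0.3044]
```

```bash
python3 nudge.py '[{"tx":0.034,"ty":-0.02,"jaw":0.085},{"tx":0.034,"ty":-0.02,"jaw":0.085},{"tx":0.034,"ty":-0.02,"jaw":0.085},{"tx":0.034,"ty":-0.02,"jaw":0.085},{"tx":0.034,"ty":-0.02,"jaw":0.085},{"tx":0.034,"ty":-0.02,"jaw":0.085},{"tx":0.034,"ty":-0.02,"jaw":0.085},{"tx":0.034,"ty":-0.02,"jaw":0.085},{"tx":0.034,"ty":-0.02,"jaw":0.085},{"tx":0.034,"ty":-0.02,"jaw":0.085}]'
python3 nudge.py '[{"tx":0.013,"ty":-0.043,"jaw":0.085},{"tx":0.013,"ty":-0.043,"jaw":0.085},{"tx":0.013,"ty":-0.043,"jaw":0.085},{"tx":0.013,"ty":-0.043,"jaw":0.085},{"tx":0.013,"ty":-0.043,"jaw":0.085},{"tx":0.013,"ty":-0.043,"jaw":0.085},{"tx":0.013,"ty":-0.043,"jaw":0.085},{"tx":0.013,"ty":-0.043,"jaw":0.085},{"tx":0.013,"ty":-0.043,"jaw":0.085},{"tx":0.013,"ty":-0.043,"jaw":0.085}]'
python3 nudge.py '[{"yaw":-7.87,"jaw":0.06},{"yaw":-7.87,"jaw":0.06},{"yaw":-7.87,"jaw":0.06},{"yaw":-7.87,"jaw":0.06},{"yaw":-7.87,"jaw":0.06},{"yaw":-7.87,"jaw":0.06},{"yaw":-7.87,"jaw":0.06},{"yaw":-7.87,"jaw":0.06},{"yaw":-7.87,"jaw":0.06},{"yaw":-7.87,"jaw":0.06}]'
cat > st.py <<'E'
# usage: st.py x y z yaw(of tool y): remaining move in tool axes
import sys,numpy as np
from rig import env, cams, observe
s=observe();R=np.array(s["tool_rot"]);p=np.array(s["position"])
yaw=np.degrees(np.arctan2(R[1,1],R[0,1]))
print("t",round(s["time_s"],2),"p",p.round(4),"yaw y",yaw.round(2),"tilt",R[:2,2].round(4),"q",np.round(s["q"],1),"F",np.round(s["ft_force"],1),"w",round(s["grip_width"],4),"g",round(s["gripper_force"],1))
if len(sys.argv)>3:
    t=np.array(list(map(float,sys.argv[1:4])));print("tool move",(R.T@(t-p)).round(4))
    if len(sys.argv)>4: print("turn",round(-((float(sys.argv[4])-yaw+180)%360-180),2))
E
python3 st.py 0.4422 0.2918 0.2 3.2
```

```text
time_s: 1.1
position: [0.4176, -0.2524, 0.2421]
tool_rot: [[0.968, 0.25, -0.0], [0.25, -0.968, 0.0], [-0.0, -0.0, -1.0]]
ft_force: [-0.9, -0.6, -0.8]
grip_width: 0.0851
gripper_force: 0.0
time_s: 2.1
position: [0.4346, 0.197, 0.2422]
tool_rot: [[0.968, 0.25, -0.0], [0.25, -0.968, -0.0], [-0.0, 0.0, -1.0]]
ft_force: [1.2, -0.9, -0.1]
grip_width: 0.085
gripper_force: 0.0
time_s: 3.1
position: [0.4349, 0.195, 0.242]
tool_rot: [[-0.061, 0.998, -0.001], [0.998, 0.061, -0.0], [-0.0, -0.001, -1.0]]
ft_force: [-1.0, -0.0, 0.2]
grip_width: 0.06
gripper_force: 0.0
t 3.1 p [0.4349 0.195  0.242 ] yaw y 3.51 tilt [-0.0008 -0.0001] q [ 9.9 14.5 85.4  0.  80.2  6.4] F [-1.  -0.   0.2] w 0.06 g 0.0
tool move [0.0962 0.0133 0.042 ]
turn 0.31
```

```bash
python3 nudge.py '[{"tx":0.032,"ty":0.0044,"jaw":0.06},{"tx":0.032,"ty":0.0044,"jaw":0.06},{"tx":0.032,"ty":0.0044,"jaw":0.06},{"tz":0.03,"jaw":0.05},{"tz":0.03,"jaw":0.05},{"tz":0.02,"jaw":0.05},{"tz":0.02,"jaw":0.05},{"jaw":0.05}]' 30
python3 st.py 0.4422 0.2918 0.123 3.2
python3 - <<'E'
from rig import env, cams, observe
import cv2,numpy as np
a=cams.get_image("scene")["pixels"][:,:,::-1];cv2.imwrite("pics/s1.png",cv2.resize(a[140:320,330:530],None,fx=3,fy=3))
E
```

```text
time_s: 3.9
position: [0.4417, 0.2911, 0.1399]
tool_rot: [[-0.056, 0.998, -0.005], [0.998, 0.056, -0.002], [-0.002, -0.005, -1.0]]
ft_force: [-0.2, -0.2, 1.0]
grip_width: 0.0499
gripper_force: 0.0
t 3.9 p [0.4417 0.2911 0.1399] yaw y 3.18 tilt [-0.0052 -0.0019] q [20.6 25.5 86.7  0.  68.  17.4] F [-0.2 -0.2  1. ] w 0.0499 g 0.0
tool move [0.0006 0.0007 0.0169]
turn -0.02
```

View pics/s1.png

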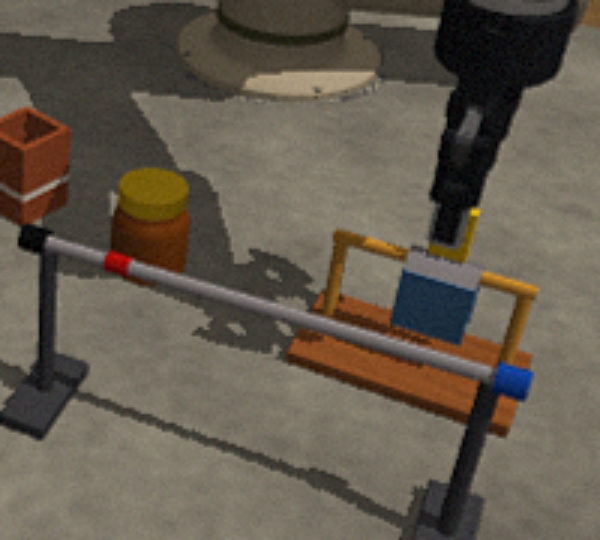

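The near finger covers the tab at about (455,228) in the crop, in line with it once the parallax is allowed for. I'll lower a little, grip and lift.

```bash
python3 nudge.py '[{"tx":0.0006,"ty":0.0007,"tz":0.013,"jaw":0.05},{"jaw":0.03},{"jaw":0.004},{"jaw":0.004},{"jaw":0.004},{"jaw":0.004},{"jaw":0.004}]' 50
python3 st.py 0.4422 0.2918 0.2
```

```text
time_s: 4.65
position: [0.4427, 0.2923, 0.1307]
tool_rot: [[-0.056, 0.998, -0.001], [0.998, 0.056, 0.0], [0.0, -0.001, -1.0]]
ft_force: [-6.4, -0.6, 8.4]
grip_width: 0.0093
gripper_force: 49.0
t 4.65 p [0.4427 0.2923 0.1307] yaw y 3.2 tilt [-0.001   0.0003] q [20.6 26.2 87.4  0.  66.5 17.4] F [-6.4 -0.6  8.4] w 0.0093 g 49.0
tool move [-0.0005 -0.0006 -0.0693]
```

```bash
python3 nudge.py '[{"tz":-0.01,"jaw":0.004},{"tz":-0.02,"jaw":0.004},{"tz":-0.03,"jaw":0.004},{"tz":-0.03,"jaw":0.004},{"tz":-0.03,"jaw":0.004},{"tz":-0.015,"jaw":0.004},{"yaw":-2.7,"jaw":0.004},{"jaw":0.004}]'
python3 st.py 0.6027 0.305 0.265 5.9
python3 - <<'E'
from rig import env, cams, observe
from h import *
S=cams.get_image("scene");T=cams.get_image("top");pickle.dump({"scene":S,"top":T},open("im1.pkl","wb"))
cv2.imwrite("pics/s2.png",np.vstack([cv2.resize(S["pixels"][120:300,330:530,::-1],(600,540))])) 
cv2.imwrite("pics/t2.png",cv2.resize(T["pixels"][160:270,150:310,::-1],None,fx=5,fy=5,interpolation=cv2.INTER_NEAREST))
E
```

```text
time_s: 5.45
position: [0.4437, 0.2923, 0.2656]
tool_rot: [[-0.103, 0.995, 0.002], [0.995, 0.103, 0.001], [0.0, 0.002, -1.0]]
ft_force: [-0.6, 0.1, -1.5]
grip_width: 0.0091
gripper_force: 48.9
t 5.45 p [0.4437 0.2923 0.2656] yaw y 5.91 tilt [0.0021 0.0007] q [20.6 18.9 74.8 -0.  86.1 14.7] F [-0.6  0.1 -1.5] w 0.0091 g 48.9
tool move [-0.0037  0.1595  0.001 ]
turn 0.01
```

View pics/t2.png

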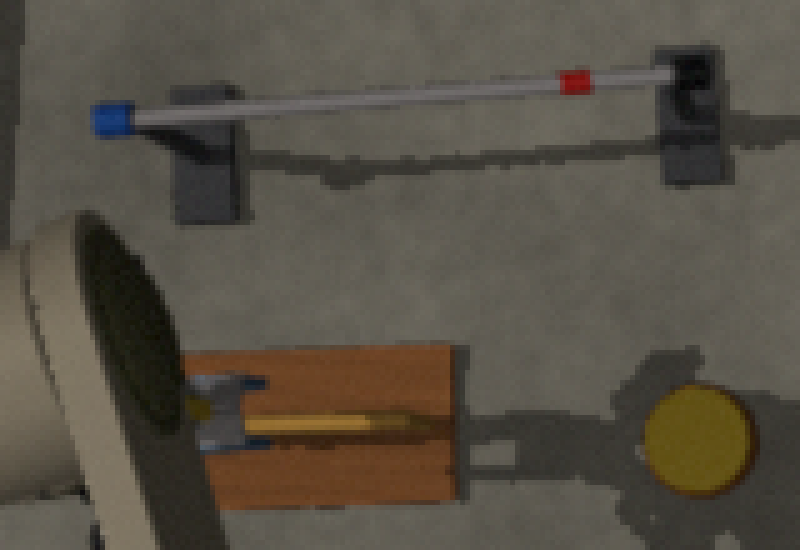

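The top crop shows the hanger hanging from the gripper at about (225,410), with the rail's red mark at (575,82) and blue cap at (112,119). Next I'll measure where the hanger sits relative to the TCP.

Run:
```python
from h import *
d=pickle.load(open("im1.pkl","rb"));S=d["scene"]
for b in blobs(S,(95,50,40),(125,255,255),(400,130,520,262),60):
    print(b, onz(S,b[2][0],.203).round(4))
d=pickle.load(open("im0.pkl","rb"));S=d["scene"]
for b in blobs(S,(95,50,40),(125,255,255),(450,210,500,260),60):
    print(b, onz(S,b[2][0],.068).round(4))
```

```text
(613, [487.9, 187.74], ((488.1176452636719, 187.97059631347656), (27.984031677246094, 22.45230484008789), 12.528807640075684)) [0.4547 0.2948 0.203 ]
(467, [473.8, 241.79], ((473.7431640625, 242.02294921875), (25.765527725219727, 18.581829071044922), 16.699243545532227)) [0.4543 0.2942 0.068 ]
```

View pics/s2.png

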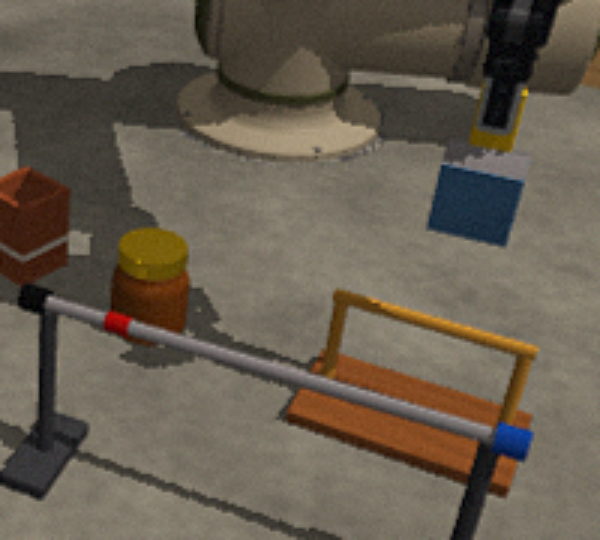

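The scene crop shows the hanger upright in the jaws, with its tile at (475,205), well above rail height. Moving over the rail start.

```bash
python3 nudge.py '[{"tx":-0.0014,"ty":0.04,"jaw":0.004},{"tx":-0.0014,"ty":0.04,"jaw":0.004},{"tx":-0.0014,"ty":0.04,"jaw":0.004},{"tx":-0.0014,"ty":0.0395,"jaw":0.004},{"jaw":0.004},{"jaw":0.004}]'
python3 st.py 0.6027 0.303 0.1757 5.9
python3 - <<'E'
from rig import env, cams, observe
from h import *
S=cams.get_image("scene");T=cams.get_image("top");pickle.dump({"scene":S,"top":T},open("im2.pkl","wb"))
a=cv2.resize(S["pixels"][150:300,380:530,::-1],(400,400));b=cv2.resize(T["pixels"][140:240,150:250,::-1],(400,400))
cv2.imwrite("pics/c3.png",np.hstack([a,b]))
E
```

```text
time_s: 6.15
position: [0.6031, 0.3028, 0.2631]
tool_rot: [[-0.101, 0.995, -0.002], [0.995, 0.101, -0.001], [-0.0, -0.002, -1.0]]
ft_force: [-0.4, 0.7, 0.0]
grip_width: 0.009
gripper_force: 49.2
t 6.15 p [0.6031 0.3028 0.2631] yaw y 5.82 tilt [-0.0021 -0.0005] q [16.6 34.6 48.9  0.  96.6 10.8] F [-0.4  0.7  0. ] w 0.009 g 49.2
tool move [ 0.0002 -0.0002  0.0874]
turn -0.08
```

View pics/c3.png

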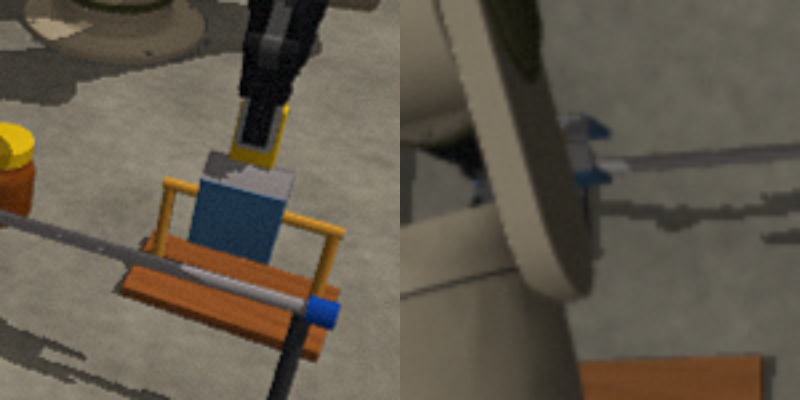

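Run:
```python
from h import *
d=pickle.load(open("im2.pkl","rb"));T=d["top"]
for v in (177.8,178.7):
  for z in(.178,.2): print(z,onz(T,(201.7,v),z).round(4))
P=T["pixels"]
# bar rows by mid-dark/bright vs bg at columns 212..255
for c in (212,220,230,240,250):
    print(c,P[168:190,c].sum(1).tolist())
for r in range(165,192): print(r,P[r,198:204].tolist())
```

```text
0.178 [0.6077 0.2803 0.178 ]
0.2 [0.604  0.2747 0.2   ]
0.178 [0.6054 0.2802 0.178 ]
0.2 [0.6018 0.2746 0.2   ]
212 [265, 268, 273, 277, 283, 285, 284, 277, 278, 271, 238, 175, 192, 201, 220, 259, 269, 274, 267, 266, 265, 270]
220 [286, 280, 277, 281, 269, 271, 273, 264, 276, 273, 186, 178, 206, 206, 257, 263, 266, 267, 255, 258, 256, 269]
230 [293, 289, 282, 279, 279, 273, 272, 270, 271, 206, 177, 206, 197, 247, 280, 282, 269, 274, 271, 272, 276, 277]
240 [274, 269, 274, 281, 279, 281, 285, 279, 228, 186, 204, 197, 227, 270, 281, 286, 290, 304, 286, 284, 219, 202]
250 [289, 289, 287, 287, 281, 275, 273, 219, 180, 200, 209, 225, 279, 284, 274, 283, 287, 285, 287, 272, 195, 177]
165 [[90, 88, 79], [90, 88, 78], [90, 87, 77], [91, 88, 77], [91, 87, 79], [93, 91, 81]]
166 [[90, 88, 78], [89, 87, 79], [90, 87, 77], [91, 87, 77], [90, 88, 78], [94, 92, 81]]
167 [[90, 87, 79], [91, 86, 77], [90, 87, 78], [91, 89, 78], [93, 90, 80], [95, 91, 82]]
168 [[91, 88, 78], [90, 86, 78], [92, 88, 80], [92, 88, 79], [94, 90, 81], [95, 91, 81]]
169 [[66, 67, 65], [87, 85, 76], [93, 93, 82], [94, 90, 8
[... 1301 characters left out ...]
9, 51], [20, 36, 49], [21, 34, 45], [18, 30, 40], [33, 40, 45], [83, 80, 73]]
185 [[27, 37, 51], [29, 39, 50], [28, 39, 51], [32, 42, 51], [39, 45, 51], [87, 85, 76]]
186 [[46, 49, 51], [46, 48, 49], [77, 74, 68], [78, 77, 70], [84, 82, 74], [91, 88, 79]]
187 [[50, 49, 43], [57, 56, 50], [85, 82, 73], [91, 88, 78], [90, 89, 79], [91, 86, 78]]
188 [[53, 52, 48], [56, 54, 49], [82, 80, 73], [88, 84, 77], [91, 86, 76], [89, 86, 77]]
189 [[55, 52, 48], [57, 54, 47], [84, 81, 72], [90, 86, 78], [88, 86, 76], [89, 88, 77]]
190 [[51, 51, 43], [55, 53, 45], [65, 62, 55], [65, 65, 57], [65, 63, 56], [66, 64, 58]]
191 [[49, 46, 43], [54, 52, 48], [53, 51, 44], [57, 54, 46], [54, 53, 46], [57, 55, 51]]
```

The views agree: at y≈0.280 the tile gap is centred on x≈0.605 and the bar is at 0.6056. Lowering onto the rail.

```bash
python3 nudge.py '[{"tz":0.02,"jaw":0.004},{"tz":0.02,"jaw":0.004},{"tz":0.02,"jaw":0.004},{"tz":0.015,"jaw":0.004},{"tz":0.006,"jaw":0.004},{"tz":0.004,"jaw":0.004},{"jaw":0.004},{"jaw":0.004}]'
python3 st.py 0.6214 0.124 0.1757 5.9
```

```text
time_s: 7.05
position: [0.6029, 0.3032, 0.1803]
tool_rot: [[-0.103, 0.995, 0.001], [0.995, 0.103, 0.0], [0.0, 0.001, -1.0]]
ft_force: [0.6, -0.5, -0.4]
grip_width: 0.0088
gripper_force: 49.1
t 7.05 p [0.6029 0.3032 0.1803] yaw y 5.89 tilt [0.0014 0.0004] q [16.7 37.  57.8  0.  85.1 10.8] F [ 0.6 -0.5 -0.4] w 0.0088 g 49.1
tool move [-0.1801 -0.      0.0046]
turn -0.01
```

```bash
python3 nudge.py '[{"tz":0.003,"jaw":0.004},{"jaw":0.004},{"jaw":0.004}]'
python3 nudge.py '[{"tz":0.002,"jaw":0.004},{"jaw":0.004},{"jaw":0.004}]'
```

```text
time_s: 7.35
position: [0.6028, 0.303, 0.1764]
tool_rot: [[-0.102, 0.995, 0.0], [0.995, 0.102, 0.0], [0.0, 0.0, -1.0]]
ft_force: [-0.3, -0.6, -1.8]
grip_width: 0.0089
gripper_force: 49.1
time_s: 7.65
position: [0.603, 0.3031, 0.1756]
tool_rot: [[-0.103, 0.995, 0.002], [0.995, 0.103, 0.0], [0.0, 0.002, -1.0]]
ft_force: [-2.2, -0.1, 5.8]
grip_width: 0.0092
gripper_force: 50.1
```

It's seated: Fz has risen to about +6 N. Sliding to the mark while watching the forces.

```bash
python3 nudge.py '[{"tx":-0.015,"jaw":0.004},{"tx":-0.015,"jaw":0.004},{"tx":-0.015,"jaw":0.004},{"tx":-0.015,"jaw":0.004}]'
python3 nudge.py '[{"tx":-0.015,"jaw":0.004},{"tx":-0.015,"jaw":0.004},{"tx":-0.015,"jaw":0.004},{"tx":-0.015,"jaw":0.004}]'
python3 st.py 0.6214 0.124 0.1757 5.9
```

```text
time_s: 8.05
position: [0.6089, 0.2439, 0.1756]
tool_rot: [[-0.103, 0.995, 0.002], [0.995, 0.103, 0.002], [0.002, 0.002, -1.0]]
ft_force: [-2.0, 4.2, 5.2]
grip_width: 0.0094
gripper_force: 50.0
time_s: 8.45
position: [0.615, 0.1842, 0.1755]
tool_rot: [[-0.103, 0.995, 0.001], [0.995, 0.103, 0.002], [0.002, 0.001, -1.0]]
ft_force: [-1.3, 4.7, 5.5]
grip_width: 0.0094
gripper_force: 50.1
t 8.45 p [0.615  0.1842 0.1755] yaw y 5.92 tilt [0.0013 0.0023] q [ 6.1 33.8 64.7  0.1 81.3  0.1] F [-1.3  4.7  5.5] w 0.0094 g 50.1
tool move [-0.0606  0.0001 -0.0003]
turn 0.02
```

```bash
python3 nudge.py '[{"tx":-0.015,"jaw":0.004},{"tx":-0.015,"jaw":0.004},{"tx":-0.015,"jaw":0.004},{"tx":-0.015,"jaw":0.004},{"jaw":0.004}]'
python3 st.py 0.6214 0.124 0.1757 5.9
python3 - <<'E'
from rig import env, cams, observe
from h import *
S=cams.get_image("scene");T=cams.get_image("top");pickle.dump({"scene":S,"top":T},open("im3.pkl","wb"))
a=cv2.resize(S["pixels"][180:280,310:410,::-1],(400,400));b=cv2.resize(T["pixels"][130:230,220:320,::-1],(400,400))
cv2.imwrite("pics/c4.png",np.hstack([a,b]))
for b in blobs(S,(95,50,40),(125,255,255),(330,200,400,290),60): print(b,onz(S,b[2][0],.113).round(4))
E
```

```text
time_s: 8.95
position: [0.6214, 0.1225, 0.1755]
tool_rot: [[-0.101, 0.995, 0.001], [0.995, 0.101, -0.0], [-0.001, 0.001, -1.0]]
ft_force: [-2.6, -4.5, 6.4]
grip_width: 0.0088
gripper_force: 50.3
t 8.95 p [0.6214 0.1225 0.1755] yaw y 5.81 tilt [ 0.001  -0.0005] q [ 0.5 33.  66.3 -0.  80.6 -5.3] F [-2.6 -4.5  6.4] w 0.0088 g 50.3
tool move [ 0.0015  0.0002 -0.0002]
turn -0.09
(541, [365.76, 241.94], ((365.9245910644531, 242.52227783203125), (30.20083236694336, 22.079303741455078), 10.12467098236084)) [0.6337 0.1281 0.113 ]
```

View pics/c4.png

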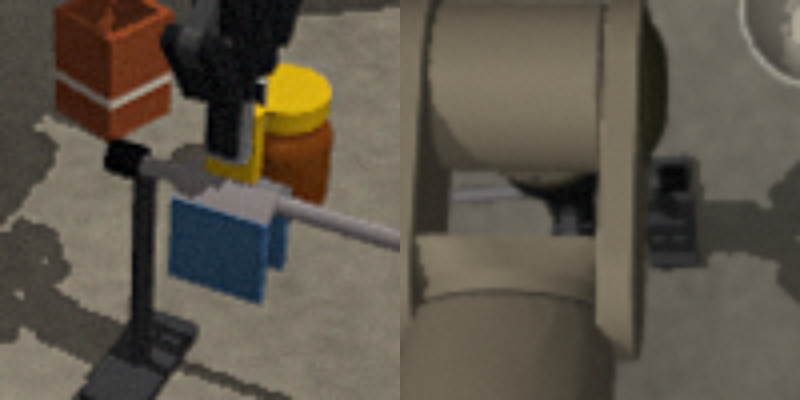

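In the scene crop the hanger sits on the rail where the red band was, upright at crop (220,235). That puts it within about 2 mm of the mark, so I'll release, rise and move towards the pot.

```bash
python3 nudge.py '[{"jaw":0.015},{"jaw":0.03},{"jaw":0.05},{"jaw":0.05},{"tz":-0.02,"jaw":0.05},{"tz":-0.03,"jaw":0.05},{"tz":-0.04,"jaw":0.085}]' 40
python3 nudge.py '[{"tx":-0.036,"ty":-0.045,"yaw":3,"jaw":0.085},{"tx":-0.036,"ty":-0.045,"yaw":3,"jaw":0.085},{"tx":-0.036,"ty":-0.045,"yaw":3,"jaw":0.085},{"tx":-0.036,"ty":-0.045,"yaw":3,"jaw":0.085},{"tx":-0.036,"ty":-0.045,"yaw":3,"jaw":0.085},{"yaw":3,"jaw":0.085},{"jaw":0.085}]'
python3 st.py 0.4173 -0.0746 0.12 -14.5
python3 - <<'E'
from rig import env, cams, observe
from h import *
S=cams.get_image("scene");T=cams.get_image("top");pickle.dump({"scene":S,"top":T},open("im4.pkl","wb"))
a=cv2.resize(S["pixels"][150:280,290:420,::-1],(400,400));b=cv2.resize(T["pixels"][140:270,220:350,::-1],(400,400))
cv2.imwrite("pics/c5.png",np.hstack([a,b]))
E
```

```text
time_s: 9.75
position: [0.6207, 0.124, 0.2639]
tool_rot: [[-0.103, 0.995, -0.004], [0.995, 0.103, 0.0], [0.0, -0.004, -1.0]]
ft_force: [-0.2, -0.1, -0.3]
grip_width: 0.0631
gripper_force: 0.0
time_s: 10.45
position: [0.4258, -0.0319, 0.2648]
tool_rot: [[0.212, 0.977, 0.001], [0.977, -0.212, -0.0], [-0.0, 0.001, -1.0]]
ft_force: [1.0, 0.2, 0.1]
grip_width: 0.0844
gripper_force: 0.0
t 10.45 p [ 0.4258 -0.0319  0.2648] yaw y -12.24 tilt [ 0.0012 -0.0003] q [-20.3   8.2  89.7   0.   82.   -8. ] F [1.  0.2 0.1] w 0.0844 g 0.0
tool move [-0.0436  0.0006  0.1448]
turn 2.26
```

View pics/c5.png

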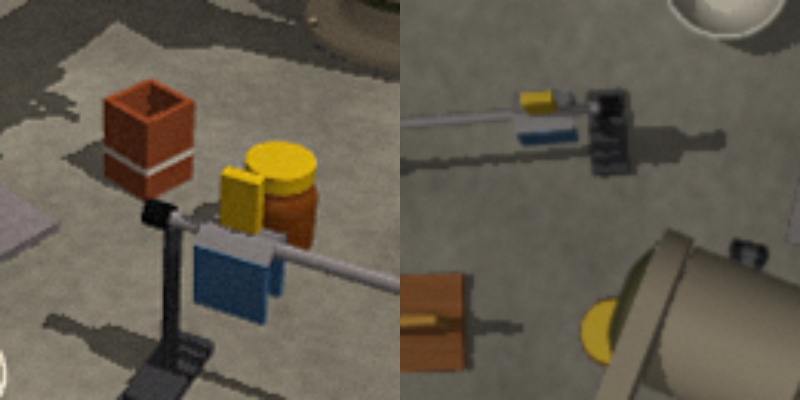

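Both views show the hanger hanging on the rail by itself, its tab at (243,200) in the scene crop and (538,102) in the top crop. I'll check its offset from the mark and remeasure the pot in the scene view.

Run:
```python
from h import *
d=pickle.load(open("im4.pkl","rb"));S,T=d["scene"],d["top"]
for b in blobs(T,(20,120,90),(35,255,255),(240,160,285,185),8): print("tab",b[0],b[1],np.round(b[2][1],1),onz(T,b[2][0],.191).round(4))
for b in blobs(S,(95,50,40),(125,255,255),(330,200,400,290),60): print("tile",b[1],onz(S,b[2][0],.113).round(4))
# pot yaw from im0 rim: sides by line fits
T0=pickle.load(open("im0.pkl","rb"))["top"]
g=cv2.cvtColor(T0["pixels"],cv2.COLOR_RGB2HSV);m=cv2.inRange(g[235:280,318:362],(3,90,60),(18,255,255))
def L(pts):
    l=cv2.fitLine(np.array([onz(T0,p,.08)[:2] for p in pts],np.float32),cv2.DIST_HUBER,0,.001,.001).ravel();return np.degrees(np.arctan2(l[1],l[0])).round(1),l[2:].round(4)
print("top",L([(x,np.flatnonzero(m[:,x-318])[0]+235-.5) for x in range(334,351)]))
print("bot",L([(x,np.flatnonzero(m[:,x-318])[-1]+235+.5) for x in range(330,346)]))
print("left",L([(np.flatnonzero(m[y-235])[0]+318-.5,y) for y in range(248,262)]))
print("right",L([(np.flatnonzero(m[y-235])[-1]+318+.5,y) for y in range(252,266)]))
```

```text
tab 46 [263.78, 171.46] [ 4.2 10.3] [0.6243 0.1227 0.191 ]
tile [366.15, 241.76] [0.6328 0.1284 0.113 ]
top (np.float32(76.9), array([ 0.4449, -0.0806], dtype=float32))
bot (np.float32(73.5), array([ 0.39  , -0.0659], dtype=float32))
left (np.float32(-13.5), array([ 0.4227, -0.0459], dtype=float32))
right (np.float32(-15.7), array([ 0.4118, -0.1034], dtype=float32))
```

```bash
python3 nudge.py '[{"tx":-0.0218,"tz":0.03,"yaw":1.1,"jaw":0.085},{"tx":-0.0218,"ty":0.0006,"tz":0.04,"yaw":1.1,"jaw":0.085},{"tz":0.04,"jaw":0.085},{"tz":0.03,"jaw":0.085},{"jaw":0.085},{"jaw":0.085}]'
python3 st.py 0.4173 -0.0746 0.047 -14.5
```

```text
time_s: 11.15
position: [0.4181, -0.0739, 0.1248]
tool_rot: [[0.246, 0.969, -0.0], [0.969, -0.246, 0.0], [0.0, -0.0, -1.0]]
ft_force: [0.2, -0.5, -1.0]
grip_width: 0.085
gripper_force: 0.0
t 11.15 p [ 0.4181 -0.0739  0.1248] yaw y -14.21 tilt [-0.0001  0.0001] q [-26.1  17.6 103.8   0.   58.6 -11.9] F [ 0.2 -0.5 -1. ] w 0.085 g 0.0
tool move [-0.0009 -0.0006  0.0778]
turn 0.29
```

```bash
python3 nudge.py '[{"tx":-0.0009,"ty":-0.0006,"tz":0.025,"yaw":0.3,"jaw":0.085},{"tz":0.025,"jaw":0.085},{"tz":0.02,"jaw":0.085},{"tz":0.008,"jaw":0.085},{"jaw":0.085}]' 80
python3 nudge.py '[{"jaw":0.07},{"jaw":0.06},{"jaw":0.05},{"jaw":0.05},{"jaw":0.05},{"jaw":0.05}]' 80
python3 st.py 0.4173 -0.0746 0.047 -14.5
```

```text
time_s: 11.65
position: [0.4172, -0.0748, 0.0468]
tool_rot: [[0.252, 0.968, 0.001], [0.968, -0.252, -0.0], [-0.0, 0.001, -1.0]]
ft_force: [0.0, -0.7, 0.2]
grip_width: 0.0852
gripper_force: 0.0
time_s: 12.25
position: [0.4169, -0.0749, 0.0476]
tool_rot: [[0.252, 0.968, 0.002], [0.968, -0.252, -0.001], [-0.0, 0.002, -1.0]]
ft_force: [-0.9, 1.5, 9.9]
grip_width: 0.0552
gripper_force: 84.9
t 12.25 p [ 0.4169 -0.0749  0.0476] yaw y -14.6 tilt [ 0.0018 -0.0009] q [-26.3  25.5 109.5   0.   44.9 -11.7] F [-0.9  1.5  9.9] w 0.0552 g 84.9
tool move [0.0004 0.0003 0.0006]
turn -0.1
```

```bash
python3 nudge.py '[{"tz":-0.015,"jaw":0.05},{"tz":-0.03,"jaw":0.05},{"tz":-0.03,"jaw":0.05},{"tz":-0.015,"jaw":0.05},{"yaw":-3,"jaw":0.05},{"jaw":0.05}]'
python3 st.py 0.6229 -0.2407 0.137 -11.6
```

```text
time_s: 12.85
position: [0.4165, -0.0747, 0.1371]
tool_rot: [[0.201, 0.98, 0.001], [0.98, -0.201, -0.001], [-0.0, 0.001, -1.0]]
ft_force: [-0.3, -0.1, -1.7]
grip_width: 0.0552
gripper_force: 85.2
t 12.85 p [ 0.4165 -0.0747  0.1371] yaw y -11.58 tilt [ 0.0013 -0.0006] q [-26.3  16.3 103.1   0.   60.5 -14.7] F [-0.3 -0.1 -1.7] w 0.0552 g 85.2
tool move [-0.1211  0.2355  0.0005]
turn 0.02
```

```bash
python3 nudge.py '[{"tx":-0.0151,"ty":0.0294,"jaw":0.05},{"tx":-0.0151,"ty":0.0294,"jaw":0.05},{"tx":-0.0151,"ty":0.0294,"jaw":0.05},{"tx":-0.0151,"ty":0.0294,"jaw":0.05},{"tx":-0.0151,"ty":0.0294,"jaw":0.05},{"tx":-0.0151,"ty":0.0294,"jaw":0.05},{"tx":-0.0151,"ty":0.0294,"jaw":0.05},{"tx":-0.0151,"ty":0.0294,"jaw":0.05},{"jaw":0.05},{"jaw":0.05}]'
python3 st.py 0.6229 -0.2407 0.0596 -11.6
python3 - <<'E'
from rig import env, cams, observe
from h import *
S=cams.get_image("scene");T=cams.get_image("top");pickle.dump({"scene":S,"top":T},open("im5.pkl","wb"))
a=cv2.resize(S["pixels"][130:260,190:320,::-1],(400,400));b=cv2.resize(T["pixels"][140:270,320:450,::-1],(400,400))
cv2.imwrite("pics/c6.png",np.hstack([a,b]))
E
```

```text
time_s: 13.85
position: [0.6222, -0.2404, 0.1352]
tool_rot: [[0.203, 0.979, -0.002], [0.979, -0.203, 0.001], [0.001, -0.002, -1.0]]
ft_force: [-0.8, 0.8, -2.5]
grip_width: 0.0552
gripper_force: 86.1
t 13.85 p [ 0.6222 -0.2404  0.1352] yaw y -11.69 tilt [-0.0018  0.0012] q [-31.3  38.4  62.9   0.   78.8 -19.6] F [-0.8  0.8 -2.5] w 0.0552 g 86.1
tool move [-0.0002  0.0009  0.0756]
turn -0.09
```

View pics/c6.png

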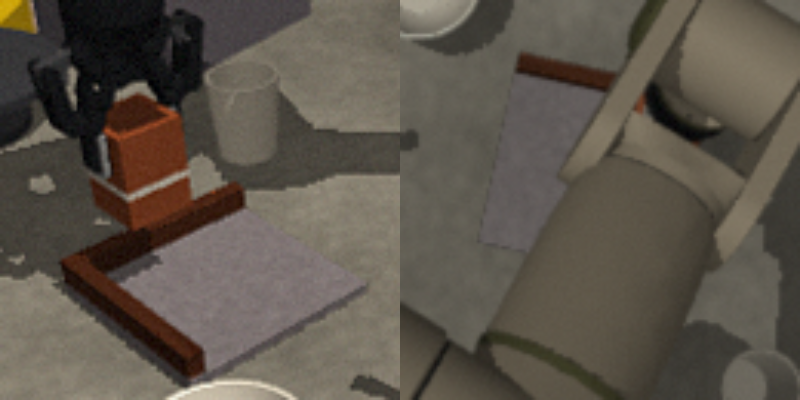

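The pot hangs upright at (140,160) in the scene crop, just inside the corner of the jig (90,265). Lowering it onto the board.

```bash
python3 nudge.py '[{"tz":0.02,"jaw":0.05},{"tz":0.025,"jaw":0.05},{"tz":0.018,"jaw":0.05},{"tz":0.007,"jaw":0.05},{"jaw":0.05}]'
python3 nudge.py '[{"tz":0.003,"jaw":0.05},{"jaw":0.05},{"jaw":0.05}]'
python3 nudge.py '[{"tz":0.002,"jaw":0.05},{"jaw":0.05},{"jaw":0.05}]'
```

```text
time_s: 14.45
position: [0.622, -0.2399, 0.0659]
tool_rot: [[0.201, 0.98, -0.001], [0.98, -0.201, 0.001], [0.001, -0.002, -1.0]]
ft_force: [-0.0, 0.5, -1.4]
grip_width: 0.0553
gripper_force: 86.1
time_s: 14.75
position: [0.6228, -0.2405, 0.0641]
tool_rot: [[0.201, 0.98, 0.001], [0.98, -0.201, -0.001], [-0.0, 0.001, -1.0]]
ft_force: [0.2, 1.0, -1.9]
grip_width: 0.0551
gripper_force: 86.1
time_s: 15.05
position: [0.6225, -0.2404, 0.0613]
tool_rot: [[0.201, 0.98, -0.0], [0.98, -0.201, 0.0], [0.0, -0.0, -1.0]]
ft_force: [-0.6, 0.3, -1.5]
grip_width: 0.0551
gripper_force: 86.1
```

```bash
python3 nudge.py '[{"tz":0.002,"jaw":0.05},{"jaw":0.05},{"jaw":0.05}]' | grep -E "pos|ft"
python3 nudge.py '[{"ty":0.006,"jaw":0.05},{"ty":0.002,"jaw":0.05},{"jaw":0.05},{"jaw":0.05}]' | grep -E "pos|ft"
python3 nudge.py '[{"ty":0.002,"jaw":0.05},{"jaw":0.05},{"jaw":0.05}]' | grep -E "pos|ft"
```

```text
position: [0.6227, -0.2406, 0.0596]
ft_force: [0.1, 0.1, 1.0]
position: [0.6307, -0.2422, 0.0596]
ft_force: [-0.8, -0.2, 3.3]
position: [0.6322, -0.2425, 0.0596]
ft_force: [-4.1, 0.6, 6.0]
```

```bash
python3 nudge.py '[{"ty":0.0015,"jaw":0.05},{"jaw":0.05},{"jaw":0.05}]' | grep -E "pos|ft"
python3 nudge.py '[{"tx":-0.006,"jaw":0.05},{"tx":-0.002,"jaw":0.05},{"jaw":0.05},{"jaw":0.05}]' | grep -E "pos|ft"
python3 nudge.py '[{"tx":-0.002,"jaw":0.05},{"jaw":0.05},{"jaw":0.05}]' | grep -E "pos|ft"
python3 st.py
```

```text
position: [0.633, -0.2426, 0.0597]
ft_force: [-6.6, 1.4, 7.9]
position: [0.6318, -0.2486, 0.0597]
ft_force: [-5.1, 9.2, 9.2]
position: [0.6315, -0.2501, 0.0598]
ft_force: [-4.3, 9.7, 10.0]
t 17.05 p [ 0.6315 -0.2501  0.0598] yaw y -11.55 tilt [-0.0013  0.004 ] q [-31.6  43.8  65.2   0.2  71.2 -20.1] F [-4.3  9.7 10. ] w 0.0553 g 87.2
```

```bash
for i in 1; do python3 nudge.py '[{"tx":-0.002,"jaw":0.05},{"jaw":0.05},{"jaw":0.05}]' | grep -E "pos|ft"; done
python3 nudge.py '[{"tx":-0.0015,"jaw":0.05},{"jaw":0.05},{"jaw":0.05}]' | grep -E "pos|ft"
python3 nudge.py '[{"tx":-0.0015,"jaw":0.05},{"jaw":0.05},{"jaw":0.05}]' | grep -E "pos|ft"
python3 st.py
```

```text
position: [0.6311, -0.252, 0.0598]
ft_force: [-4.8, 10.8, 9.5]
position: [0.631, -0.2529, 0.0598]
ft_force: [-4.1, 13.4, 10.4]
position: [0.631, -0.253, 0.0599]
ft_force: [-3.3, 19.5, 12.9]
t 17.95 p [ 0.631  -0.253   0.0599] yaw y -11.52 tilt [-0.0008  0.0072] q [-31.9  43.8  65.1   0.3  71.3 -20.5] F [-3.3 19.5 12.9] w 0.0553 g 87.5
```

```bash
python3 nudge.py '[{"ty":0.002,"jaw":0.05},{"jaw":0.05},{"jaw":0.05}]' 100| grep -E "pos|ft"
python3 nudge.py '[{"ty":0.0015,"jaw":0.05},{"jaw":0.05},{"jaw":0.05}]' 100| grep -E "pos|ft"
python3 st.py
python3 - <<'E'
from rig import env, cams, observe
from h import *
S=cams.get_image("scene");T=cams.get_image("top");pickle.dump({"scene":S,"top":T},open("im6.pkl","wb"))
a=cv2.resize(S["pixels"][150:260,195:305,::-1],(550,550),interpolation=cv2.INTER_CUBIC)
cv2.imwrite("pics/c7.png",a)
E
```

```text
position: [0.6311, -0.253, 0.06]
ft_force: [-13.7, 20.3, 18.1]
position: [0.6313, -0.2531, 0.0601]
ft_force: [-20.2, 22.0, 21.4]
t 18.55 p [ 0.6313 -0.2531  0.0601] yaw y -11.52 tilt [-0.009   0.0095] q [-31.9  44.   64.6   0.2  72.1 -20.4] F [-20.2  22.   21.4] w 0.0554 g 103.6
```

View pics/c7.png

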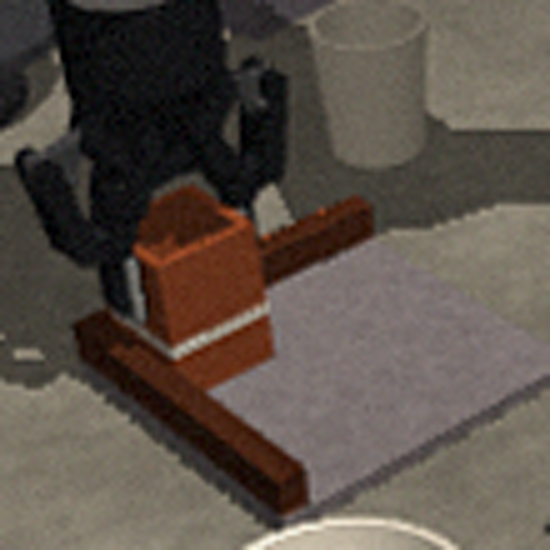

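The pot is seated on the board in the corner at (205,290) in the crop, but the heavy push is tilting the tool by about 0.5° on each axis. I'll ease the push to about 15 N on each stop.

```bash
python3 nudge.py '[{"tx":0.0004,"ty":-0.0017,"jaw":0.05},{"jaw":0.05},{"jaw":0.05},{"jaw":0.05}]' 100| grep -E "pos|ft"
python3 st.py
python3 nudge.py '[{"jaw":0.05},{"jaw":0.05},{"jaw":0.05},{"jaw":0.05},{"jaw":0.05},{"jaw":0.05}]' | grep -E "pos|ft"
python3 - <<'E'
from rig import env, cams, observe
from h import *
T0=pickle.load(open("im0.pkl","rb"));T=cams.get_image("top");S=cams.get_image("scene")
for b in blobs(T,(20,120,90),(35,255,255),(240,160,285,185),8): print("tab",b[1],onz(T,b[2][0],.191).round(4))
for b in blobs(S,(95,50,40),(125,255,255),(330,200,400,290),60): print("tile",b[1],onz(S,b[2][0],.113).round(4))
for n,bx in(("cup",(245,140,290,190)),("jar",(360,190,400,235)),("bowl",(225,250,300,310))):
    x0,y0,x1,y1=bx;print(n,np.median(abs(S["pixels"][y0:y1,x0:x1].astype(int)-T0["scene"]["pixels"][y0:y1,x0:x1])))
E
```

```text
position: [0.6311, -0.253, 0.06]
ft_force: [-12.3, 19.1, 17.7]
t 19.05 p [ 0.6311 -0.253   0.06  ] yaw y -11.53 tilt [-0.0051  0.0078] q [-31.9  43.9  64.8   0.2  71.7 -20.4] F [-12.3  19.1  17.7] w 0.0549 g 103.2
position: [0.6311, -0.253, 0.06]
ft_force: [-11.4, 19.3, 17.3]
tab [263.79, 171.57] [0.624  0.1226 0.191 ]
tile [366.19, 241.8] [0.634  0.1289 0.113 ]
cup 39.0
jar 7.0
bowl 4.0
```

```bash
python3 -c "
from rig import env, cams, observe
print(env.close_job())"
```

```text
the job is handed in; nothing more can be done
None
```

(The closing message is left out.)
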